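# Zero the slide reader and hold a sample slide flush on its sloping window

### The job

Zero the reader on its bare window first: press the black treadle all the way down to its stop, keep it there for a moment, and let it spring back up. Then pick up the grey slide carrier by its blue fin, lay it centred and square over the window of the sloping stage, long side along the window's long side, tilted to match so that its underside is flush, and finish while still gripping it and gently pressing it against the stage. Leave the tilt of the stage as it is set and do not disturb the two vials and the timer.

Things in the scene. Friction and masses are not known exactly. Their poses are not given: they have to be found in the camera images.
- reader: grey base plate of the slide reader, 150 (x) x 120 (y) x 12 mm, fixed to the worktop; origin at the centre of its underside. Its x axis points to the robot's left (up the slope; yaw 1.25 to 1.9 rad). At its +y edge, nearest the robot, stands a steel guide arc (up to 105 mm high, 52 mm from the middle) with a black lock knob.
- stage (a joint): slope of the reader's pale aluminium stage in rad: 0 level, larger = left edge higher (set somewhere from 0.26 to 0.60 at the start). The hinge lies along the reader's y axis at x = -55 mm, z = 45 mm of the reader. A friction lock of 4 N m holds the stage at its angle; it must not be shifted.
- stage_face (a point): middle of the stage's flat top face and of its green window (60 x 24 mm with a white border, long side up the slope, flush with the face). The face is 110 mm (x) by 90 mm (y), its plate is 12 mm thick. x points up the slope, y across it toward the robot, z is the normal out of the face; the stage slopes down to the robot's right.
- treadle_base: yellow base of the hand treadle, 140 (x) x 80 (y) x 10 mm, fixed to the worktop, origin at the centre of its underside; x points away from the robot, give or take the yaw, to the hinge of the treadle, which lies along its y axis at x = 55 mm, z = 36 mm. The reader may stand to its right or left.
- treadle (a joint): angle in rad of the black ribbed treadle plate (118 x 60 x 8 mm, hinged at its far end, near end up): 0 = up, at rest; 0.25 = down at its stop, where the plate is level. A spring returns it; at the pad point it takes about 3 N to start and 8 N to hold at the stop.
- treadle_pad (a point): the spot to press, on the top surface of the treadle near its free end, 92 mm from the hinge; about 67 mm above the worktop at rest and 44 mm when the treadle is at its stop, moving down and 5 mm toward the robot on the way.
- slide: loose grey slide carrier, about 60 g: flat plate 76 (x) x 40 (y) x 5 mm with a blue upright grip fin in its middle, 44 mm long (x), 10 mm thick (y), from 5 to 37 mm above the underside. Origin at the centre of its underside, z up through the fin. Lies flat on the worktop at the start; the same after a half turn. Its long side goes along the long side of the window.
- vial_white: small white vial with white cap, 24 mm wide, 52 mm tall, loose bystander; origin at the centre of its underside
- vial_red: small white vial with red cap, 24 mm wide, 52 mm tall, loose bystander; origin at the centre of its underside
- kitchen_timer: white timer, 66 x 66 x 21 mm, loose bystander; origin at the centre of its underside
Mind the look-alikes: they are no part of the job. Several things have the shape of the reader; the one meant has the colours described above.

How it is judged:
By the outcome, as a careful person would: the job done as asked, in the order asked, and still so for the second after the job is handed in, while the arm keeps its last pose, push and grip.
It also fails if it takes over 54 s, if anything falls off the work surface, if the arm or the gripper's body presses on something with over 40 N, if the wrist force passes 120 N, or if a joint passes its speed limit or range.

### The arm

A 7-joint arm with a two-finger parallel gripper is mounted at the origin on a cart in front of the work surface, level with it; the furniture and walls round the work are solid. World frame = base frame: x ahead of the robot, y to its left, z up, the work surface at z = 0. Lengths are in m, angles in rad, forces in N, time in s.
With the tool pointing down it reaches from about 0.425 to 0.925 m from the base axis. Payload 6.8 kg.
Tool frame: the origin (TCP) lies on the centre line of the jaws, within the pads' length; the fingertips stand bot.tip_reach ahead of it and the grasp point (between the pads) lies 3 mm ahead of it (bot.tip_reach is the distance from the TCP to the fingertips, in m); z points along the fingers, y is the line along which they close (so a half turn about z gives the same grasp; the last joint's range is limited). The gripper opens to 85 mm and grips with 20 to 120 N. Pads are 22 mm wide; open, the fingers measure 114 mm over their backs; the gripper's body (76 mm by 85 mm) begins 54 mm behind the grasp point. The pads swing forward as they close: fully open they stand 13 mm farther back than shut.
Start: joints at [-1.421, 0.477, 0.022, 1.555, -0.011, 1.109, -0.083], TCP at [0.172, 0.653, 0.253] pointing down, gripper open.
Joint ranges: [-2.96, 2.96], [-0.34, 2.1], [-1.41, 1.46], [0.24, 2.44], [-1.37, 4.51], [0.17, 1.92], [-2.96, 2.96]. Speed limits (rad/s): [2.39, 2.39, 3.14, 3.14, 3.14, 3.14, 3.14].

### API

Orientations are given as a unit quaternion [w, x, y, z].
In Python, from station import bot gives the robot as it stands.
- The arm moves only by the tool jog_arm, never from a script. Its argument "deltas" is a list of rows, each a list of 7 numbers: the shift along the world's x, y, z in m, then the turn, a rotation vector about the world's x, y, z in rad, then the opening, from 0 (shut) to 1 (fully open). In form: [[x, y, z, rx, ry, rz, grip], ...]. A call has 1 to 10 rows; each row shifts and turns the commanded pose from where the row before left it; what a row does not reach is not made up. A row lasts 1/10 s, in which the tool goes at most 50 mm and 8.59 degrees, less where a joint would pass 70% of its speed; a pose out of reach is approached as far as the arm can. A call with a gripper value outside its range is refused whole. The fingers move at their own pace and stop on an object; "newtons" is the grip in N (left out, the last holds). Time passes only in rows, so rows that do not move let the fingers close. It gives the time, the measured TCP pose, the force, the opening and the grip force at its end, in the units of the state.
- bot.get_obs(): the state, without advancing time (a new reading comes with each control period).
- bot.read_camera(name): name is "side" or "top"; returns a dict with "img" (480x640x3 uint8, red, green, blue), "K" (3x3 intrinsics, pixels), "dist_coeffs" ([k1, k2, p1, p2, k3] as OpenCV has them; the pictures are not rectified), "eye" and "attitude" of the camera in the world. Camera axes: x right, y down, z forward; pixel columns grow to the right and rows downward; lengths in m; the calibration is good to about 2 mm. A picture is of the moment at which its call begins. There is no depth.
- bot.hand_in(): hands the job in; it is judged then, once.
The state is a dict: "t": time; "q": joint angles; "joint_vel": joint speeds; "joint_torque": joint torques, N m; "eef_pos": TCP position; "tool_rot": TCP orientation; "contact_force": force on the tool from outside, world axes, zero at the start; "torque": the same for the moment, N m; "gripper_width": opening from 0.0 (shut) to 1.0 (fully open); "grasp_force": force on a finger pad.
Only numpy, scipy, OpenCV 4.12 (cv2) and the standard library are available. Lean on these libraries where they do the work, as an engineer would, in place of code of your own. Each camera call takes 0.05 s, during which the arm holds its last target. There are 200 camera calls.

## Working session

There is one attempt and no reset: what is moved stays moved. The work goes in short steps, Python scripts to look and compute and a tool call to move; the robot and the scene stay as the last step left them, time stands still between calls to the robot, and variables do not carry over. Pictures are saved under pics/ and viewed, at most 10 in all, crops included, and the job is handed in when it is done.

Besides the shell and the picture viewer there is one more tool, called after "Request:" as name([rows], argument=value, ...), one row to a line, values as JSON. jog_arm: Moves the arm, as the interface text tells. Its arguments: {"type":"object","properties":{"deltas":{"type":"array"},"newtons":{"type":"number"}},"required":["deltas"]}

```bash
mkdir -p pics; ls
python3 - <<'E'
from station import bot
import cv2
print(bot.get_obs(), bot.tip_reach)
for n in("side","top"):
    c=bot.read_camera(n); cv2.imwrite(f"pics/{n}0.png",c["img"][:,:,::-1]); print(n,c["K"],c["dist_coeffs"],c["eye"],c["attitude"])
E
```

```text
pics
{'t': 0.0, 'q': array([-1.42110191,  0.47780109,  0.02234283,  1.55646729, -0.01150957,
        1.10927919, -0.08312276]), 'joint_vel': array([-6.11908240e-04, -6.00865919e-04,  1.35274523e-03,  3.25123031e-04,
        4.05198912e-04, -3.08050914e-05,  1.09052152e-03]), 'joint_torque': array([-2.19275580e-05, -5.96458304e+01,  1.60813920e+00, -2.81202650e+01,
        1.24056620e-02,  9.42119979e-03,  3.47666258e-06]), 'eef_pos': array([0.17195998, 0.65215501, 0.25231838]), 'tool_rot': array([-5.31902298e-05,  1.28544658e-01,  9.91703301e-01, -9.11835318e-04]), 'contact_force': array([-0.8302474 ,  0.22365897,  0.22343459]), 'torque': array([-0.02219709,  0.02487334, -0.01593102]), 'grasp_force': 0.0, 'gripper_width': 1.0006773891445864} 0.022
side [[611.93935632   0.         314.4870588 ]
 [  0.         611.93935632 250.90594598]
 [  0.           0.           1.        ]] [-0.13699103  0.          0.          0.          0.        ] [ 0.49593477 -1.15008598  0.9886021 ] [-0.42500434  0.90482102 -0.02167003  0.01416508]
top [[481.61514097   0.         318.91378097]
 [  0.         481.61514097 237.61279691]
 [  0.           0.           1.        ]] [-0.07418598  0.          0.          0.          0.        ] [ 0.36626806 -0.05465705  1.27775674] [-0.05589614  0.70880691 -0.70173578  0.04511403]
```

View pics/side0.png

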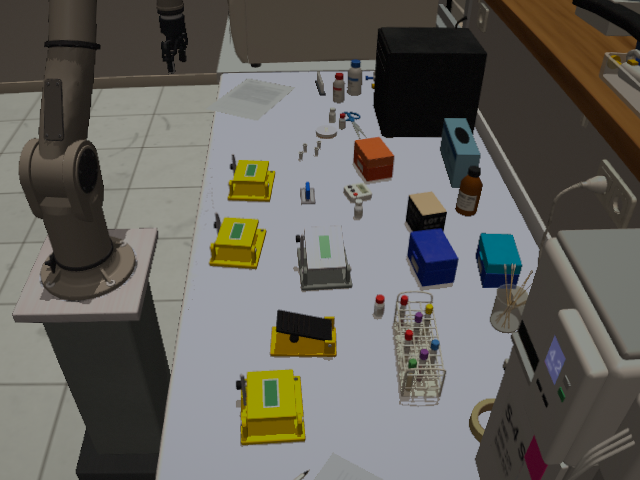

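View pics/top0.png

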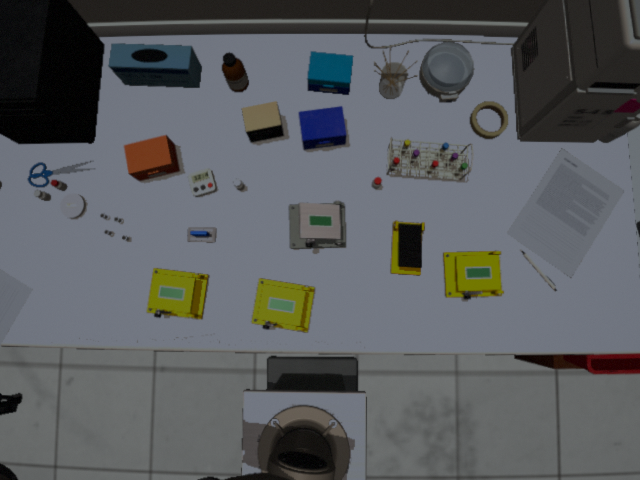

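Top view: grey reader with the green window at about (320,222), treadle at (408,247), slide with blue fin at (201,234), timer at (202,182), white vial at (239,185), red vial at (377,182). The yellow readers are the look-alikes. In the side view the reader is at (325,255), treadle at (304,335) and slide at (308,192).

```bash
cat > h.py <<'E'
import numpy as np, cv2
from scipy.spatial.transform import Rotation as R
def rot(q): return R.from_quat(q,scalar_first=True)
def rays(c,px):
    n=cv2.undistortPoints(np.array(px,float).reshape(-1,1,2),c["K"],np.array(c["dist_coeffs"])).reshape(-1,2)
    d=np.c_[n,np.ones(len(n))]@rot(c["attitude"]).as_matrix().T
    return d/np.linalg.norm(d,axis=1)[:,None]
def plane(c,px,z):
    d=rays(c,px); e=np.array(c["eye"]); return e+d*((z-e[2])/d[:,2])[:,None]
def tri(c1,p1,c2,p2):
    out=[]
    for a,b in zip(rays(c1,p1),rays(c2,p2)):
        e1,e2=np.array(c1["eye"]),np.array(c2["eye"])
        s=np.linalg.lstsq(np.c_[a,-b],e2-e1,rcond=None)[0]
        P,Q=e1+s[0]*a,e2+s[1]*b; out.append(np.r_[(P+Q)/2,np.linalg.norm(P-Q)])
    return np.array(out)
def blobs(img,lo,hi,box,amin=15):
    x0,y0,x1,y1=box
    m=cv2.inRange(cv2.cvtColor(img[y0:y1,x0:x1],cv2.COLOR_RGB2HSV),np.array(lo),np.array(hi))
    cs=cv2.findContours(m,cv2.RETR_EXTERNAL,cv2.CHAIN_APPROX_NONE)[0]
    r=[]
    for k in cs:
        M=cv2.moments(k)
        if M["m00"]<amin: continue
        r.append((M["m00"],np.array([M["m10"]/M["m00"]+x0,M["m01"]/M["m00"]+y0]),cv2.boxPoints(cv2.minAreaRect(k))+[x0,y0]))
    return sorted(r,key=lambda t:-t[0])
def crop(img,box,f,name):
    x0,y0,x1,y1=box
    cv2.imwrite(name,cv2.resize(img[y0:y1,x0:x1,::-1],None,fx=f,fy=f,interpolation=cv2.INTER_CUBIC))
E
cat > m1.py <<'E'
from h import *; from station import bot
import pickle
T=bot.read_camera("top"); S=bot.read_camera("side"); pickle.dump((T,S),open("c0.pkl","wb"))
np.set_printoptions(precision=4,suppress=True)
g=((40,60,40),(90,255,255))
gt=blobs(T["img"],*g,(290,200,350,250)); gs=blobs(S["img"],*g,(295,220,355,285))
print("green",[(a,c) for a,c,_ in gt],[(a,c) for a,c,_ in gs]); print(tri(T,[gt[0][1]],S,[gs[0][1]]))
print(gt[0][2],gs[0][2])
b=((100,100,40),(130,255,255))
bt=blobs(T["img"],*b,(180,220,225,250)); bs=blobs(S["img"],*b,(295,175,320,210))
print("fin",bt[0],bs[0]); print(tri(T,[bt[0][1]],S,[bs[0][1]])); print(plane(T,bt[0][2],.037))
y=((20,120,60),(35,255,255))
yt=blobs(T["img"],*y,(380,210,435,285)); ys=blobs(S["img"],*y,(260,305,350,365))
print("yellow",yt[0],plane(T,yt[0][2],.01)); 
print("tl check",plane(T,[(239,185),(377,182),(202,182)],.05))
A=np.zeros((600,800,3),np.uint8)
a=[(T["img"],(285,195,355,255),5.6),(S["img"],(290,215,360,290),5.6),(T["img"],(180,220,225,250),5),(S["img"],(265,300,345,360),4.5)]
pos=[(0,0),(400,0),(0,430),(400,425)]
for (im,(x0,y0,x1,y1),f),(px,py) in zip(a,pos):
    r=cv2.resize(im[y0:y1,x0:x1,::-1],None,fx=f,fy=f,interpolation=cv2.INTER_CUBIC)[:600-py,:800-px]; A[py:py+r.shape[0],px:px+r.shape[1]]=r
cv2.imwrite("pics/crops1.png",np.clip(A*1.5,0,255).astype(np.uint8))
E
python3 m1.py
```

```text
green [(156.0, array([319.9359, 220.3718]))] [(179.0, array([324.3743, 246.3994]))]
[[ 0.583  -0.0375  0.0774  0.0002]]
[[309.469  223.9646]
 [310.0443 215.3363]
 [330.5531 216.7035]
 [329.9779 225.3319]] [[318.6139 236.1386]
 [328.0198 235.198 ]
 [330.1782 256.7822]
 [320.7723 257.7228]]
fin (63.0, array([198.5952, 232.918 ]), array([[190., 231.],
       [207., 231.],
       [207., 235.],
       [190., 235.]])) (45.5, array([307.4432, 190.37  ]), array([[306., 182.],
       [309., 182.],
       [309., 198.],
       [306., 198.]]))
[[0.557  0.2869 0.018  0.0005]]
[[0.5593 0.3049 0.037 ]
 [0.5597 0.2596 0.037 ]
 [0.5491 0.2591 0.037 ]
 [0.5487 0.3044 0.037 ]]
yellow (416.0, array([399.5284, 255.5974]), array([[391., 221.],
       [420., 221.],
       [420., 274.],
       [391., 274.]])) [[ 0.5953 -0.2264  0.01  ]
 [ 0.596  -0.3041  0.01  ]
 [ 0.4543 -0.3015  0.01  ]
 [ 0.4537 -0.225   0.01  ]]
tl check [[ 0.6809  0.1769  0.05  ]
 [ 0.6915 -0.1855  0.05  ]
 [ 0.6887  0.2758  0.05  ]]
```

View pics/crops1.png

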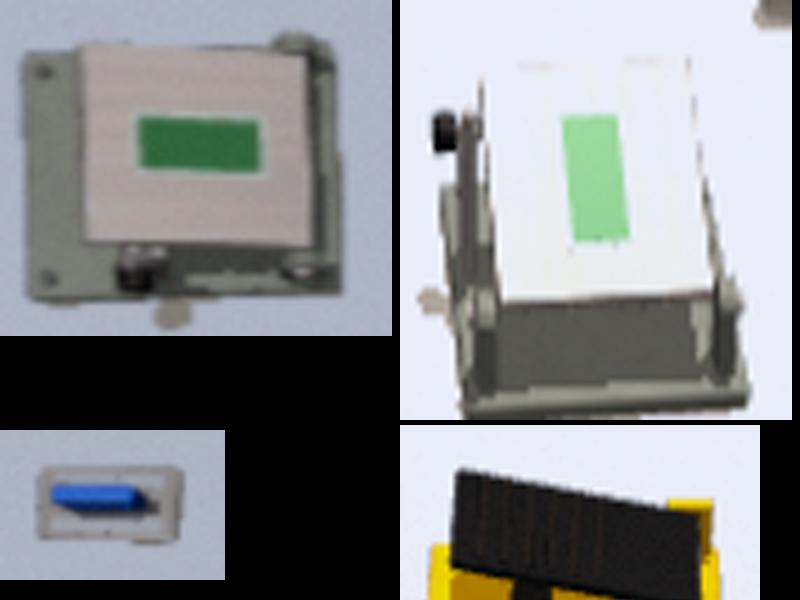

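Crops: the stage corners in the top crop are near (82,44), (305,50), (305,243), (80,240). In the side crop the lower edge runs (500,302)–(717,295), with the top edge around y≈60–75. The fin is on the plate and the treadle is up at its near end.

```bash
cat > m2.py <<'E'
from h import *; import pickle
np.set_printoptions(precision=4,suppress=True)
T,S=pickle.load(open("c0.pkl","rb"))
f=5.6
t=(np.array([(82,44),(80,240),(305,243),(306,50)])+.5)/f-.5+[285,195]
s=(np.array([(688,60),(484,75),(500,302),(717,295)])-[400,0]+.5)/f-.5+[290,215]
P=tri(T,t,S,s); print("stage",P); 
up=((P[0]+P[1]-P[2]-P[3])/2)[:3]; ac=((P[1]+P[2]-P[0]-P[3])/2)[:3]
print("up",up,np.linalg.norm(up),"slope",np.arctan2(up[2],np.hypot(*up[:2])),"yaw",np.arctan2(up[1],up[0]),"across",ac,np.linalg.norm(ac),"mid",P.mean(0))
# window corners from minAreaRect
from m1 import gt,gs
a=gt[0][2]; b=gs[0][2]
a=np.array([a[1],a[0],a[3],a[2]]) # far-up,near-up,near-low,far-low
b=np.array([b[1],b[0],b[3],b[2]])
W=tri(T,a,S,b); up=((W[0]+W[1]-W[2]-W[3])/2)[:3]
print("win",W,"slope",np.arctan2(up[2],np.hypot(*up[:2])),np.linalg.norm(up),"yaw",np.arctan2(up[1],up[0]))
bt=(np.array([(24,50),(24,298),(342,293)])+.5)/f-.5+[285,195]; print("base",plane(T,bt,.012))
sl=(np.array([(40,467),(180,467),(180,541),(38,537)])-[0,430]+.5)/5-.5+[180,220]; print("slide",plane(T,sl,.005),plane(T,sl,.005).mean(0))
im=T["img"]; m=cv2.inRange(cv2.cvtColor(im,cv2.COLOR_RGB2HSV),(0,0,0),(179,255,45))
m[:,:385]=0;m[:,432:]=0;m[:215]=0;m[280:]=0
k=max(cv2.findContours(m,0,1)[0],key=cv2.contourArea); r=cv2.boxPoints(cv2.minAreaRect(k)); print("treadle top px",r); print(plane(T,r,.07)[:, :2],plane(T,r,.045)[:,:2])
for n,z in (("side",0),):
    st=(np.array([(458,470),(700,514),(452,566)])-[400,425]+.5)/4.5-.5+[265,300]; print("side px",st)
E
python3 m2.py | grep -v -e "^fin"
```

```text
stage [[ 0.6252  0.0146  0.0986  0.0015]
 [ 0.5375  0.0143  0.0935  0.0018]
 [ 0.5415 -0.0867  0.053   0.0011]
 [ 0.6316 -0.0867  0.0535  0.0013]]
up [-0.0052  0.1012  0.0428] 0.10998423757373967 slope 0.3995876765112753 yaw 1.62194559709025 across [-0.0889 -0.0002 -0.0028] 0.08895451115499337 mid [ 0.5839 -0.0361  0.0747  0.0014]
green [(157.0, array([319.9618, 220.3981]))] [(178.0, array([324.4017, 246.4354]))]
[[ 0.583  -0.0375  0.0773  0.0001]]
[[309.4315 223.9594]
 [310.0508 215.2893]
 [330.5888 216.7563]
 [329.9695 225.4264]] [[318.6139 236.1386]
 [328.0198 235.198 ]
 [330.1782 256.7822]
 [320.7723 257.7228]]
       [208., 231.],
       [208., 235.],
       [190., 235.]])) (45.5, array([307.4432, 190.37  ]), array([[306., 182.],
       [309., 182.],
       [309., 198.],
       [306., 198.]]))
[[0.557  0.2866 0.0182 0.0005]]
[[0.5593 0.3049 0.037 ]
 [0.5597 0.257  0.037 ]
 [0.5491 0.2565 0.037 ]
 [0.5487 0.3044 0.037 ]]
yellow (416.0, array([399.5284, 255.595 ]), array([[391., 221.],
       [420., 221.],
       [420., 274.],
       [391., 274.]])) [[ 0.5953 -0.2264  0.01  ]
 [ 0
[... 188 characters left out ...]
27  0.0912  0.0004]
 [ 0.5712 -0.0114  0.0881  0.0011]
 [ 0.5728 -0.063   0.0644  0.0005]
 [ 0.5947 -0.0644  0.0676  0.0005]] slope 0.42949627568334453 0.0568221722834147 yaw 1.6014997558309614
base [[ 0.6402  0.0475  0.012 ]
 [ 0.5204  0.045   0.012 ]
 [ 0.5242 -0.1054  0.012 ]]
slide [[0.5752 0.3213 0.005 ]
 [0.5758 0.2448 0.005 ]
 [0.5356 0.2431 0.005 ]
 [0.537  0.3205 0.005 ]] [0.5559 0.2824 0.005 ]
treadle top px [[399. 267.]
 [399. 224.]
 [421. 224.]
 [421. 267.]]
[[ 0.4673 -0.2372]
 [ 0.5769 -0.2385]
 [ 0.5774 -0.2947]
 [ 0.4677 -0.2926]] [[ 0.4694 -0.241 ]
 [ 0.5812 -0.2424]
 [ 0.5818 -0.2996]
 [ 0.4698 -0.2975]]
side px [[277.5    309.6111]
 [331.2778 319.3889]
 [276.1667 330.9444]]
```

Request:
jog_arm([
  [0.033,-0.035,0,0,0,-0.13,0],
  [0.033,-0.035,0,0,0,-0.13,0],
  [0.033,-0.035,0,0,0,-0.13,0],
  [0.033,-0.035,0,0,0,-0.13,0],
  [0.033,-0.035,0,0,0,-0.13,0],
  [0.033,-0.035,0,0,0,-0.13,0],
  [0.033,-0.035,0,0,0,-0.13,0],
  [0.033,-0.035,0,0,0,-0.13,0],
  [0.033,-0.035,0,0,0,-0.13,0],
  [0.033,-0.035,0,0,0,-0.14,0],
])

```text
t: 1.3
eef_pos: [0.5031, 0.3012, 0.2536]
tool_rot: [-0.0, 0.708, 0.706, 0.0]
contact_force: [0.7, 0.6, 0.4]
gripper_width: 0.002
grasp_force: 0.0
```

Request:
jog_arm([
  [-0.001,-0.047,0,0,0,0,0],
  [-0.001,-0.047,0,0,0,0,0],
  [-0.001,-0.047,0,0,0,0,0],
  [-0.001,-0.047,0,0,0,0,0],
  [-0.001,-0.047,0,0,0,0,0],
  [-0.001,-0.047,0,0,0,0,0],
  [-0.001,-0.047,0,0,0,0,0],
  [-0.001,-0.047,0,0,0,0,0],
  [-0.001,-0.047,0,0,0,0,0],
  [-0.002,-0.047,0,0,0,0,0],
])

```text
t: 2.3
eef_pos: [0.4909, -0.169, 0.2536]
tool_rot: [0.0, 0.706, 0.708, 0.0]
contact_force: [0.6, 0.8, -0.4]
gripper_width: 0.004
grasp_force: 0.0
```

Request:
jog_arm([
  [0,-0.045,-0.02,0,0,0,0],
  [0,-0.045,-0.02,0,0,0,0],
  [0,-0.008,-0.045,0,0,0,0],
  [0,0,-0.035,0,0,0,0],
  [0,0,-0.015,0,0,0,0],
  [0,0,0,0,0,0,0],
])

```text
t: 2.9
eef_pos: [0.4901, -0.2644, 0.1167]
tool_rot: [-0.002, 0.706, 0.708, -0.001]
contact_force: [-0.5, 0.2, 0.6]
gripper_width: 0.0
grasp_force: 0.0
```

Run:
```python
from h import *; from station import bot
o=bot.get_obs(); print(o["eef_pos"],o["contact_force"],o["q"])
c=bot.read_camera("side"); d=bot.read_camera("top")
a=cv2.resize(c["img"][280:370,240:360],None,fx=3.3,fy=3.3,interpolation=2); b=cv2.resize(d["img"][200:290,360:480],None,fx=3.3,fy=3.3,interpolation=2)
cv2.imwrite("pics/tr1.png",np.hstack([a,b])[:,:,::-1])
```

```text
[ 0.49006838 -0.26443345  0.11669537] [-0.50366132  0.18614943  0.58260167] [-0.0598258   0.51931254  0.57847096  1.98301122 -0.4050734   0.75818732
  0.76218292]
```

View pics/tr1.png

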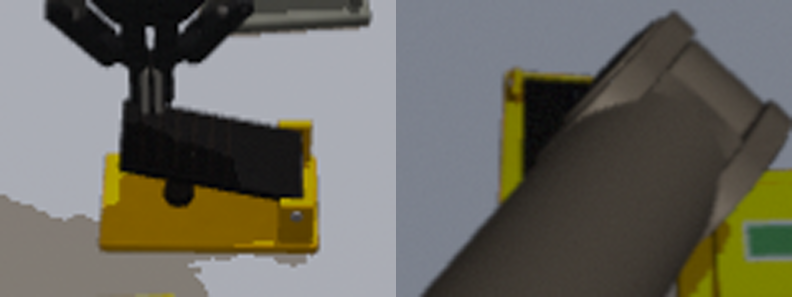

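The side crop shows the shut fingertips at (150,110), above the treadle plate about 20 mm in from its free end; the top view is hidden by the arm.

Request:
jog_arm([
  [0,0,-0.015,0,0,0,0],
  [0,0,-0.01,0,0,0,0],
  [0,0,-0.007,0,0,0,0],
  [0,0,-0.006,0,0,0,0],
  [0,0,-0.005,0,0,0,0],
  [0,0,-0.004,0,0,0,0],
  [0,0,0,0,0,0,0],
])

```text
t: 3.7
eef_pos: [0.4898, -0.2653, 0.0708]
tool_rot: [-0.001, 0.706, 0.708, -0.0]
contact_force: [-4.6, 0.9, 7.5]
gripper_width: 0.001
grasp_force: 3.2
```

Request:
jog_arm([
  [0,0,-0.002,0,0,0,0],
  [0,0,-0.002,0,0,0,0],
  [0,0,0,0,0,0,0],
])

```text
t: 4.0
eef_pos: [0.4896, -0.2653, 0.067]
tool_rot: [-0.001, 0.706, 0.708, -0.0]
contact_force: [-4.7, 2.1, 7.3]
gripper_width: 0.001
grasp_force: 3.7
```

Request:
jog_arm([
  [0,0,-0.002,0,0,0,0],
  [0,0,0,0,0,0,0],
])

```text
t: 4.2
eef_pos: [0.4897, -0.2653, 0.0658]
tool_rot: [-0.001, 0.706, 0.708, -0.0]
contact_force: [-7.0, 1.9, 14.6]
gripper_width: -0.001
grasp_force: 7.3
```

Request:
jog_arm([
  [0,0,-0.001,0,0,0,0],
  [0,0,0,0,0,0,0],
  [0,0,0,0,0,0,0],
  [0,0,0,0,0,0,0],
  [0,0,0,0,0,0,0],
  [0,0,0,0,0,0,0],
  [0,0,0,0,0,0,0],
  [0,0,0,0,0,0,0],
])

```text
t: 5.0
eef_pos: [0.4897, -0.2654, 0.0655]
tool_rot: [-0.001, 0.706, 0.708, 0.0]
contact_force: [-9.0, 4.1, 21.8]
gripper_width: 0.001
grasp_force: 11.0
```

Run:
```python
from h import *; from station import bot
o=bot.get_obs(); print(o["t"],o["eef_pos"],o["contact_force"])
c=bot.read_camera("side")
crop(c["img"],(240,280,360,370),4,"pics/tr2.png")
```

```text
5.0 [ 0.48967587 -0.26538336  0.06547088] [-8.95395682  4.14024868 21.76065744]
```

View pics/tr2.png

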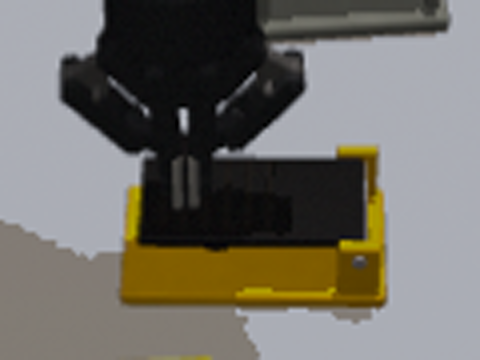

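The plate is level in the picture (edges at y≈157 and y≈242), so the treadle is at its stop with about 22 N on it. It has been held there for over 0.8 s. I'll release and travel to the slide.

Request:
jog_arm([
  [0,0,-0.0,0,0,0,0],
  [0,0,0.01,0,0,0,0],
  [0,0,0.02,0,0,0,0],
  [0,0,0.04,0,0,0,0],
  [0,0,0.045,0,0,0,0.3],
  [0,0,0.045,0,0,0,0.6],
  [0.005,0.03,0.03,0,0,0,0.6],
  [0.005,0.045,0,0,0,0,0.6],
  [0.006,0.048,0,0,0,0,0.6],
  [0.006,0.048,0,0,0,0,0.6],
])

```text
t: 6.05
eef_pos: [0.5134, -0.0926, 0.2547]
tool_rot: [0.001, 0.706, 0.708, 0.001]
contact_force: [0.3, -0.2, 0.0]
gripper_width: 0.597
grasp_force: 0.0
```

Request:
jog_arm([
  [0.006,0.047,0,0,0,0,0.6],
  [0.006,0.047,0,0,0,0,0.6],
  [0.006,0.047,0,0,0,0,0.6],
  [0.006,0.047,0,0,0,0,0.6],
  [0.006,0.047,0,0,0,0,0.6],
  [0.006,0.047,0,0,0,0,0.6],
  [0.006,0.047,0,0,0,0,0.6],
  [0.001,0.047,0,0,0,0,0.6],
  [0,0,-0.04,0,0,0,0.6],
  [0,0,0,0,0,0,0.6],
])

```text
t: 7.05
eef_pos: [0.5529, 0.2827, 0.2095]
tool_rot: [-0.001, 0.705, 0.709, -0.004]
contact_force: [-0.9, -1.4, -0.6]
gripper_width: 0.601
grasp_force: 0.0
```

Run:
```python
from h import *; from station import bot
np.set_printoptions(precision=4,suppress=True)
o=bot.get_obs(); print(o["t"],o["eef_pos"],o["tool_rot"],o["contact_force"],o["q"],o["gripper_width"])
c=bot.read_camera("side"); d=bot.read_camera("top")
a=cv2.resize(c["img"][110:250,240:380],None,fx=2.8,fy=2.8,interpolation=2); b=cv2.resize(c["img"][290:370,250:360],None,fx=3.5,fy=3.5,interpolation=2)[:,:392]
b=np.vstack([b,np.zeros((392-b.shape[0],b.shape[1],3),np.uint8)])
cv2.imwrite("pics/sl1.png",np.hstack([a,b])[:,:,::-1])
```

```text
7.05 [0.5529 0.2827 0.2095] [-0.0009  0.7048  0.7094 -0.0039] [-0.8732 -1.3872 -0.6356] [-0.9343  0.4699  0.4909  1.7541 -0.2575  0.99   -0.3378] 0.6012132770636649
```

View pics/sl1.png

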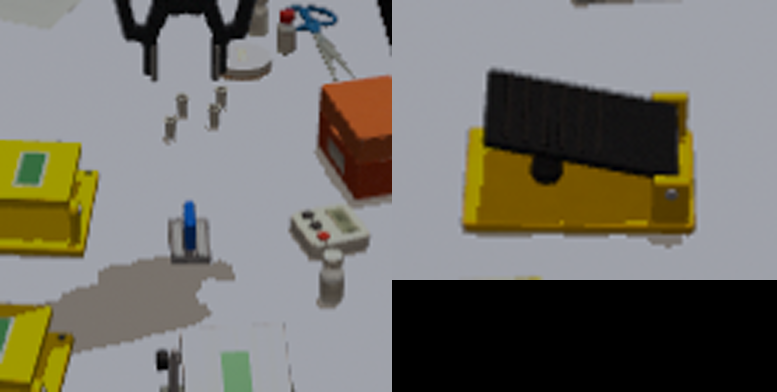

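The treadle has sprung back up in the right crop. In the left crop the jaws straddle the fin at (189,225), with the timer and white vial clear to the right.

Request:
jog_arm([
  [0.002,0,-0.045,0,0,0,0.6],
  [0,0,-0.045,0,0,0,0.6],
  [0,0,-0.035,0,0,0,0.6],
  [0,0,-0.025,0,0,0,0.6],
  [0,0,0,0,0,0,0.6],
  [0,0,0,0,0,0,0.6],
])

```text
t: 7.75
eef_pos: [0.5597, 0.281, 0.0662]
tool_rot: [0.0, 0.707, 0.707, 0.001]
contact_force: [-0.6, 1.2, 0.7]
gripper_width: 0.601
grasp_force: 0.0
```

Run:
```python
from h import *; from station import bot
np.set_printoptions(precision=4,suppress=True)
o=bot.get_obs(); print(o["t"],o["eef_pos"],o["tool_rot"],o["contact_force"],o["gripper_width"])
c=bot.read_camera("side")
b=((100,100,40),(130,255,255)); bs=blobs(c["img"],*b,(295,175,320,210)); print(bs)
crop(c["img"],(270,130,350,220),6,"pics/sl2.png")
```

```text
7.75 [0.5597 0.281  0.0662] [0.0005 0.7067 0.7075 0.001 ] [-0.6193  1.2238  0.6956] 0.6009832840937721
[(44.5, array([307.4195, 190.4906]), array([[306., 182.],
       [309., 182.],
       [309., 198.],
       [306., 198.]]))]
```

View pics/sl2.png

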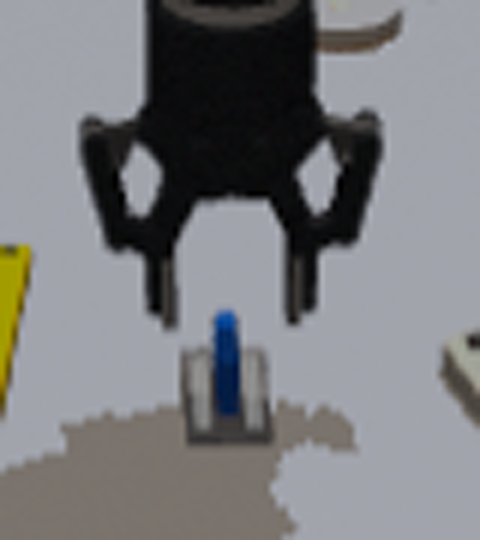

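The jaws' midline is at x≈231 against the fin at 226, so they need to shift about 2–3 mm toward the robot.

Request:
jog_arm([
  [-0.0035,0.002,-0.014,0,0,0,0.6],
  [0,0,-0.012,0,0,0,0.6],
  [0,0,-0.008,0,0,0,0.6],
  [0,0,0,0,0,0,0.5],
  [0,0,0,0,0,0,0.3],
  [0,0,0,0,0,0,0],
  [0,0,0,0,0,0,0],
  [0,0,0,0,0,0,0],
  [0,0,0,0,0,0,0],
], newtons=50)

```text
t: 8.7
eef_pos: [0.555, 0.2838, 0.0308]
tool_rot: [0.0, 0.706, 0.708, 0.0]
contact_force: [0.5, 0.0, 2.7]
gripper_width: 0.104
grasp_force: 49.3
```

Request:
jog_arm([
  [0,0,0.015,0,0,0,0],
  [0,0,0.035,0,0,0,0],
  [0,0,0.045,0,0,0,0],
  [0,0,0.045,0,0,0,0],
  [0.003,-0.03,0.02,0,0,0.023,0],
  [0.005,-0.045,0,0,0,0,0],
  [0.005,-0.045,0,0,0,0,0],
  [0.005,-0.045,0,0,0,0,0],
  [0.005,-0.045,0,0,0,0,0],
  [0.005,-0.045,0,0,0,0,0],
])

```text
t: 9.7
eef_pos: [0.5823, 0.0269, 0.1913]
tool_rot: [-0.0, 0.698, 0.716, 0.0]
contact_force: [-0.1, 0.8, -0.7]
gripper_width: 0.106
grasp_force: 48.9
```

Request:
jog_arm([
  [0.0,-0.04,0,0.1,0.003,0,0],
  [0,-0.03,0,0.1,0.003,0,0],
  [0,-0.023,0,0.1,0.003,0,0],
  [0,0,-0.02,0.105,0.002,0,0],
  [0,0,-0.015,0,0,0,0],
  [0,0,0,0,0,0,0],
  [0,0,0,0,0,0,0],
])

```text
t: 10.4
eef_pos: [0.5826, -0.0618, 0.1555]
tool_rot: [-0.145, 0.682, 0.703, 0.14]
contact_force: [-0.6, 0.8, -0.1]
gripper_width: 0.111
grasp_force: 48.9
```

```bash
cat > m3.py <<'E'
from h import *; from station import bot
import sys,pickle
np.set_printoptions(precision=4,suppress=True)
o=bot.get_obs(); print(o["t"],o["eef_pos"],o["contact_force"],o["torque"],o["gripper_width"])
r=rot(o["tool_rot"]); tz=r.apply([0,0,1]); ty=r.apply([0,1,0]); tx=r.apply([1,0,0])
print("tool z",tz,"y",ty,"x",tx,"tilt",np.arctan2(tz[1],-tz[2]))
c=bot.read_camera("side"); pickle.dump((o,c),open(sys.argv[1]+".pkl","wb"))
crop(c["img"],(280,190,380,295),5.6,f"pics/{sys.argv[1]}.png")
E
python3 m3.py st1
```

```text
10.4 [ 0.5826 -0.0618  0.1555] [-0.561   0.8479 -0.0896] [-0.4776 -0.036  -0.0209] 0.11097513030331
tool z [-0.013   0.3935 -0.9192] y [ 0.9996  0.0299 -0.0013] x [-0.027   0.9188  0.3938] tilt 0.4045243522392555
```

View pics/st1.png

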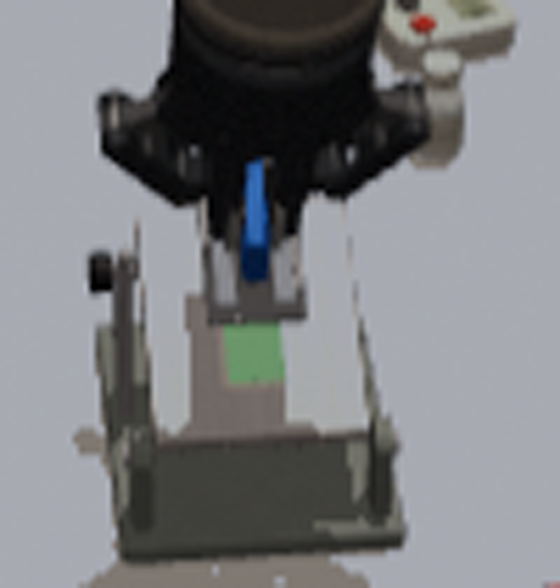

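The slide hangs in the grip over the stage. Its lower edge runs (211,322)–(306,318), square to the window, and the window's lower part is visible at (255,355). The gripper knuckles are clear of the guide arc at (125,300).

Request:
jog_arm([
  [0,0.002,-0.009,0,0,0,0],
  [0,0.002,-0.01,0,0,0,0],
  [0,0.003,-0.01,0,0,0,0],
  [0,0.0015,-0.0085,0,0,0,0],
  [0,0,0,0,0,0,0],
  [0,0,0,0,0,0,0],
  [0,0,0,0,0,0,0],
])

```text
t: 11.15
eef_pos: [0.5829, -0.0562, 0.118]
tool_rot: [-0.144, 0.684, 0.702, 0.14]
contact_force: [0.2, 0.7, -0.8]
gripper_width: 0.11
grasp_force: 48.9
```

```bash
cat >> m3.py <<'E'
from m2 import T,S,t,s
E
sed -i '$d' m3.py; python3 m3.py st2
```

```text
11.15 [ 0.5829 -0.0562  0.118 ] [ 0.2381  0.6729 -0.8156] [-0.4515  0.0094  0.053 ] 0.11027198540732726
tool z [-0.0101  0.3937 -0.9192] y [0.9997 0.0258 0.0001] x [-0.0238  0.9189  0.3939] tilt 0.40471831771421357
```

View pics/st2.png

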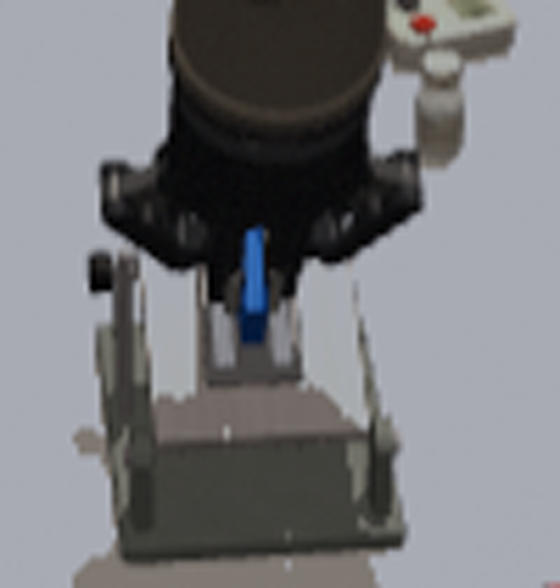

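The slide is now just above the window, with its lower edge at (208,384)–(300,379). I'll measure this edge against the window.

```bash
cat > m4.py <<'E'
from h import *; import pickle,sys
np.set_printoptions(precision=4,suppress=True)
T,S=pickle.load(open("c0.pkl","rb")); 
def hit(c,px,P,n):
    d=rays(c,px); e=np.array(c["eye"]); return e+d*(((P-e)@n)/(d@n))[:,None]
C=np.array([.583,-.0375,.0775])
for name,e in (("st1",[(211,322),(306,318)]),("st2",[(208,384),(300,379)])):
    o,c=pickle.load(open(name+".pkl","rb")); r=rot(o["tool_rot"]).as_matrix(); n=-r[:,2]; u=r[:,0]; v=r[:,1]
    P=o["eef_pos"]-.0308*n
    px=(np.array(e)+.5)/5.6-.5+[280,190]
    H=hit(c,px,P,n); m=H.mean(0)+.038*u; d=H[1]-H[0]
    print(name,"edge len",np.linalg.norm(d),"edge angle vs tool y",np.arctan2(d@u,d@v),"slide centre rel TCP (u,v)",(m-P)@u,(m-P)@v)
    print("  TCP foot rel C (u,v,n)",(P-C)@u,(P-C)@v,(P-C)@n,"slide rel C",(m-C)@u,(m-C)@v)
g=((40,60,40),(90,255,255))
gs=blobs(S["img"],*g,(295,220,355,285))[0]; gt=blobs(T["img"],*g,(290,200,350,250))[0]
for nm,c,b in(("side",S,gs),("top",T,gt)):
    print(nm,[(np.array([q@u,q@v])) for q in hit(c,[b[1]],C,n)-C])
    q=hit(c,b[2],C,n)-C; print(np.c_[q@u,q@v])
E
python3 m4.py
```

```text
st1 edge len 0.03851599124235182 edge angle vs tool y -0.0032397176507729885 slide centre rel TCP (u,v) 0.002344175369498259 -0.000567807133180798
  TCP foot rel C (u,v,n) 0.008387598281600584 -0.0012585964750261257 0.05046890961863946 slide rel C 0.010731773651098842 -0.0018264036082069237
st2 edge len 0.03808579424704707 edge angle vs tool y 0.01075470645304397 slide centre rel TCP (u,v) 0.002496485086476295 -0.0015966239896079315
  TCP foot rel C (u,v,n) -0.0011821400660573314 -0.0006188930213368365 0.013813233643151342 slide rel C 0.0013143450204189644 -0.0022155170109447683
side [array([-0.0002, -0.    ])]
[[ 0.028  -0.0117]
 [ 0.0295  0.0109]
 [-0.028   0.0114]
 [-0.0294 -0.0107]]
top [array([-0.,  0.])]
[[ 0.0287 -0.0106]
 [ 0.0268  0.0116]
 [-0.0296  0.0111]
 [-0.0274 -0.0115]]
```

```bash
cat > m5.py <<'E'
from m4 import *
b=((100,100,40),(130,255,255))
for name,box in (("st1",(315,215,340,245)),("st2",(315,228,340,256))):
    o,c=pickle.load(open(name+".pkl","rb")); r=rot(o["tool_rot"]).as_matrix(); n=-r[:,2]; u=r[:,0]; v=r[:,1]
    P=o["eef_pos"]-.0308*n
    m=cv2.inRange(cv2.cvtColor(c["img"],cv2.COLOR_RGB2HSV),b[0],b[1]); x0,y0,x1,y1=box; ys,xs=np.nonzero(m[y0:y1,x0:x1]); ys+=y0; xs+=x0
    bot_=ys.max()+.5; xb=xs[ys>=ys.max()-3].mean()
    q=hit(c,[(xb,bot_)],P+.005*n,n)[0]-P; print(name,"fin foot u,v",q@u,q@v,"-> centre",q@u+.022, "px",xb,bot_,ys.min())
    # plate end column profile (grey) either side of the fin
    for col in (322,330):
        print(col,c["img"][236:265,col].mean(1).astype(int))
px=(np.array([(500,302),(717,295)])-[400,0]+.5)/5.6-.5+[290,215]
q=hit(S,px,C,n)-C; print("stage low edge side",q@u,q@v)
px=(np.array([(305,243),(306,50),(82,44),(80,240)])+.5)/5.6-.5+[285,195]
q=hit(T,px,C,n)-C; print("stage corners top",q@u,q@v)
for col in (322,330): print(S["img"][255:275,col].mean(1).astype(int))
E
python3 m5.py | tail -12
python3 - <<'E'
from h import *; from station import bot
import sys; sys.path.insert(0,".")
c=bot.read_camera("top")["img"]
print(blobs(c,(100,100,40),(130,255,255),(280,190,360,260),3)); print(blobs(c,(40,60,40),(90,255,255),(280,190,360,260),3))
E
```

```text
129 121 121 121 120 114 110 110 110 110 110]
st2 fin foot u,v -0.019372227960535764 -0.001042410752079742 -> centre 0.0026277720394642344 px 324.77777777777777 250.5 230
322 [ 13  12  43  59  55  46  40  41  38  33  48  59  59  65  70  69  69  69
  68  69  69  70  61  95 109 107 107 106 105]
330 [ 10  12  18  35  36  27  20  70 120 136 136 136 137 137 136 137 137 137
 120  87  69  59  84 104 109 109 109 108 109]
stage low edge side [-0.0556 -0.057 ] [-0.0435  0.0464]
stage corners top [-0.0522 -0.0548  0.0554  0.0572] [-0.0428  0.0475  0.0426 -0.046 ]
[114 114 114 145 159 158 157 156 156 156 156 156 142  96  52  56  56  57
  56  56]
[120 114 130 152 158 157 158 157 158 158 157 158 118  56  53  56  56  57
  55  57]
[(46.0, array([322.18478261, 218.05434783]), array([[315.29412842, 217.1764698 ],
       [328.47059631, 213.88235283],
       [329.64706421, 218.58823586],
       [316.47059631, 221.88235283]]))]
[]
```

```bash
cat > m6.py <<'E'
from m4 import *
o,c=pickle.load(open("st2.pkl","rb"))
for p in [(315.3,217.2),(316.5,221.9),(328.5,213.9),(329.6,218.6)]:
    a=hit(T,[p],P+.037*n,n)[0]-P; print(a@u,a@v)
E
python3 m6.py | tail -4
python3 - <<'E'
from h import *; from station import bot
c=bot.read_camera("top")["img"]
m=cv2.inRange(cv2.cvtColor(c,cv2.COLOR_RGB2HSV),(100,100,40),(130,255,255))[208:228,308:336]
for r in m: print(''.join('#' if x else '.' for x in r))
print(c[216:228:2,295:345].mean(2).astype(int))
E
```

```text
0.0344001403376514 -0.002156889709685018
0.03145281539325813 -0.013489887568867907
-0.0004543650823256636 0.008042296144739221
-0.003155551618119465 -0.003454787846031653
............................
............................
............................
............................
............................
............................
............................
................##..........
............##########......
..........############......
........##############......
........#############.......
........########............
.........#####..............
............................
............................
............................
............................
............................
............................
[[ 89  88  89  87  85 104 120 122 122 122 121 121 119 103  82  73  73  79
   88  93  96  95  94  84  70  65  64  61  59  55  56  49  32  26  22  15
    8   9  12  11  12   9   8  10   8  11   7  11  14  21]
 [ 89  89  89  84  81 102 119 120 120 120 120 119 118  99  81  74  70  73
   71  71  64  52  44  36  38  53  61  61  57  57  57  54  55  42  2
[... 193 characters left out ...]
 34  18  15  12   5
    2  12   8   2   4   8   8   8   7   7  10   3   6   8]
 [ 86  89  88  84  80 104 122 121 121 120 121 120 120 109  90  75  71  76
   77  76  73  72  69  66  60  50  54  59  56  48  38  23  15  11  10   8
    7   1   4   8   8   9   7   6   6   5  10   6   9   9]
 [ 89  87  88  84  83 107 121 120 121 122 121 121 119 109  90  75  74  88
  100 104 104 106 104 104 104  94  83  61  30  21  17  10  10   6   7  13
   12   6  12   8  12   8  11   9   7   5   4   7  10   7]
 [ 87  87  86  84  84 108 119 119 119 120 119 119 119 108  88  73  71  75
   77  80  84  84  84  88  90  91  91  85  68  48  37  34  26  10  12  16
   19  21  21  18  16  14   9  15  11  11  10   9   7   6]]
```

```bash
cat > m6.py <<'E'
from m4 import *
print(n,P)
for p in [(311.8,224),(309.5,222),(308.3,222)]:
  for h in (.005,0):
    a=hit(T,[p],P+h*n,n)[0]-P; print(p,h,a@u,a@v)
a=hit(T,[(299.6,222)],C,n)[0]-C; print("stage up edge",a@u,a@v)
E
python3 m6.py | tail -7
```

```text
(311.8, 224) 0.005 0.030987249601731947 -0.013290356341794183
(311.8, 224) 0 0.029002286240977067 -0.012357996629807702
(309.5, 222) 0.005 0.037017929330113046 -0.00860306012837135
(309.5, 222) 0 0.03506065513776957 -0.007649179237994827
(308.3, 222) 0.005 0.0401902504130842 -0.008773661091670241
(308.3, 222) 0 0.03824754156605457 -0.007820563495883488
stage up edge 0.05490012799814256 -0.0070530404020066086
```

Request:
jog_arm([
  [0.0015,0.002,-0.0046,0,0,0,0],
  [0,0.0016,-0.0036,0,0,0,0],
  [0,0.0008,-0.0018,0,0,0,0],
  [0,0,0,0,0,0,0],
  [0,0,0,0,0,0,0],
])

```text
t: 11.8
eef_pos: [0.5841, -0.0514, 0.1077]
tool_rot: [-0.144, 0.684, 0.702, 0.14]
contact_force: [0.4, 0.1, -0.2]
gripper_width: 0.11
grasp_force: 48.9
```

Request:
jog_arm([
  [0,0.0004,-0.0009,0,0,0,0],
  [0,0.0004,-0.0009,0,0,0,0],
  [0,0,0,0,0,0,0],
  [0,0,0,0,0,0,0],
])

```text
t: 12.2
eef_pos: [0.5843, -0.0509, 0.1064]
tool_rot: [-0.144, 0.684, 0.702, 0.14]
contact_force: [-0.7, -2.8, 4.2]
gripper_width: 0.105
grasp_force: 49.5
```

```bash
cat > m7.py <<'E'
from h import *; from station import bot; import sys,pickle
from m4 import hit,C
o=bot.get_obs(); print(o["eef_pos"],o["tool_rot"],o["contact_force"],o["torque"])
s=bot.read_camera("side"); t=bot.read_camera("top"); pickle.dump((o,s,t),open(sys.argv[1]+".pkl","wb"))
r=rot(o["tool_rot"]).as_matrix(); n=-r[:,2]; u=r[:,0]; v=r[:,1]; P=o["eef_pos"]-.0308*n
m=cv2.inRange(cv2.cvtColor(s["img"],cv2.COLOR_RGB2HSV),(100,100,40),(130,255,255)); x0,y0=312,228; ys,xs=np.nonzero(m[y0:268,x0:342]); ys+=y0; xs+=x0
q=hit(s,[(xs[ys>=ys.max()-3].mean(),ys.max()+.5)],C+.005*n,n)[0]-C; print("fin foot -> slide centre rel C",q@u+.022,q@v)
for col in (318,322,328,331): print(col,s["img"][244:274,col].mean(1).astype(int))
for row in (250,254): print(row,s["img"][row,305:345].mean(1).astype(int))
for row in (222,224): print("top",row,t["img"][row,295:325].mean(1).astype(int))
E
python3 m7.py c1 | tail -14
```

```text
328 [ 35  41  41  42  61  94  96  89  88  79  71  71  71  70  69  70  61  91
 107 107 107 107 106  89  65  59  62  63  63  63]
331 [ 13  13  98 121 131 137 137 137 137 137 136 137 127  95  69  70  69  94
 107 107 107 108 110  87  60  60  63  63  63  63]
250 [ 97 167 172 172 171 171 171 171 172 170 169  74  71 113 137 136 121  69
  39  28  29  29  31  96 137 137 137 130 135 171 171 171 171 170 171 172
 172 171 171  79]
254 [108 101 171 171 172 171 171 170 171 171 170  84  73  97 137 137 136  80
  63  59  62  63  65  71 137 136 136 123 106 171 171 171 171 170 171 171
 171 171 171 148]
top 222 [ 87  88  87  85  76 103 122 122 121 122 120 108  88  76  71  73  74  72
  73  70  68  60  50  44  53  58  59  53  38  20]
top 224 [ 88  89  88  84  84 110 121 121 121 121 120 108  87  72  73  86  99 103
 104 103 102 103 101  94  72  46  25  15  13   9]
```

```bash
cat > m8.py <<'E'
from h import *; import pickle; from m4 import hit,C
o,s,t=pickle.load(open("c1.pkl","rb")); print(o["contact_force"],o["torque"])
r=rot(o["tool_rot"]).as_matrix(); n=-r[:,2]; u=r[:,0]; v=r[:,1]
f=lambda c,p:[((q-C)@u*1e3,(q-C)@v*1e3) for q in hit(c,p,C,n)]
print("side plate low, stage low",f(s,[(328,260.7),(331,260.6),(328,267.3),(331,267.2)]))
print("side plate L/R, stage L/R",f(s,[(315.5,250),(333.4,250),(305.4,250),(343.7,250)]))
print("top stage up, plate up(bottom)",f(t,[(299.6,222),(306.7,222),(299.5,224),(306.7,224)]))
E
python3 m8.py|tail -4
```

```text
[-0.7149 -2.8093  4.2349] [-0.2747  0.2363  0.0931]
side plate low, stage low [(np.float64(-37.93617302188646), np.float64(5.523759990883931)), (np.float64(-38.02762830415925), np.float64(12.530560178415584)), (np.float64(-54.91792449201298), np.float64(4.193875778777593)), (np.float64(-55.014225785095654), np.float64(11.162348094645983))]
side plate L/R, stage L/R [(np.float64(-8.566287277720798), np.float64(-21.622101750349564)), (np.float64(-10.633576170378353), np.float64(20.40388135874581)), (np.float64(-7.401926456180857), np.float64(-45.287400817328844)), (np.float64(-11.825766466781701), np.float64(44.64514356935126))]
top stage up, plate up(bottom) [(np.float64(54.905083797822975), np.float64(-7.050263211345138)), (np.float64(35.99450513652991), np.float64(-6.03536468621671)), (np.float64(55.2176423017249), np.float64(-12.112275844681223)), (np.float64(36.05487375769981), np.float64(-11.11469044583735))]
```

Request:
jog_arm([
  [0,0.0003,-0.0006,0,0,0,0],
  [0,0,0,0,0,0,0],
  [0,0,0,0,0,0,0],
])

```text
t: 12.6
eef_pos: [0.5844, -0.0509, 0.1063]
tool_rot: [-0.144, 0.684, 0.702, 0.141]
contact_force: [-2.3, -3.6, 8.4]
gripper_width: 0.113
grasp_force: 50.3
```

```bash
python3 -c "
from station import bot; o=bot.get_obs(); print(o['t'],o['eef_pos'],o['tool_rot'],o['contact_force'],o['torque'],o['grasp_force'])"
```

```text
12.6 [ 0.58435673 -0.05090711  0.10628585] [-0.14392681  0.68365695  0.70152084  0.14059428] [-2.29399688 -3.60768596  8.37981884] [-0.05653929  0.61202502  0.30776202] 50.34736096858978
```

Request:
jog_arm([
  [0,0.0003,-0.0006,0,0,0,0],
  [0,0,0,0,0,0,0],
  [0,0,0,0,0,0,0],
])

```text
t: 12.9
eef_pos: [0.5844, -0.0509, 0.1062]
tool_rot: [-0.144, 0.684, 0.701, 0.141]
contact_force: [-3.8, -4.5, 12.1]
gripper_width: 0.11
grasp_force: 50.9
```

```bash
python3 -c "
from station import bot; o=bot.get_obs(); print(o['t'],o['eef_pos'],o['tool_rot'],o['contact_force'],o['torque'],o['grasp_force'])"
```

```text
12.9 [ 0.58435843 -0.05091629  0.1061537 ] [-0.14390044  0.68371364  0.70144374  0.14073025] [-3.80728131 -4.54306561 12.11661334] [0.22666019 0.87542404 0.43103162] 50.91189622879028
```

Request:
jog_arm([
  [0,-0.0012,0.0028,0,0,0,0],
  [0,0,0,0.015,0,0,0],
  [0,0,0,0,0,0,0],
  [0,0,0,0,0,0,0],
])

```text
t: 13.3
eef_pos: [0.5838, -0.051, 0.1071]
tool_rot: [-0.15, 0.682, 0.7, 0.145]
contact_force: [-0.7, -0.5, -0.1]
gripper_width: 0.109
grasp_force: 48.9
```

```bash
python3 -c "
from station import bot; o=bot.get_obs(); print(o['t'],o['eef_pos'],o['tool_rot'],o['contact_force'],o['torque'],o['grasp_force'])"
```

```text
13.3 [ 0.58379515 -0.05104588  0.10706823] [-0.14976224  0.68247769  0.70049152  0.14528284] [-0.70103221 -0.451059   -0.08893309] [-4.90450798e-01  3.05882009e-04  3.85784732e-02] 48.87512683868408
```

Request:
jog_arm([
  [0,0.0008,-0.0018,0,0,0,0],
  [0,0.0003,-0.0006,0,0,0,0],
  [0,0,0,0,0,0,0],
  [0,0,0,0,0,0,0],
])

```text
t: 13.7
eef_pos: [0.5843, -0.0507, 0.1062]
tool_rot: [-0.149, 0.682, 0.701, 0.146]
contact_force: [-3.0, -2.3, 10.9]
gripper_width: 0.109
grasp_force: 50.5
```

```bash
python3 -c "
from station import bot; o=bot.get_obs(); print(o['t'],o['eef_pos'],o['tool_rot'],o['contact_force'],o['torque'],o['grasp_force'])"
```

```text
13.7 [ 0.5842643  -0.05073057  0.10624885] [-0.14915592  0.68248801  0.7005074   0.14578068] [-2.96214634 -2.27293052 10.92965851] [-0.30283501  0.80041908  0.21436077] 50.46918869018555
```

Request:
jog_arm([
  [0,-0.0011,0.0024,0,0,0,0],
  [0,0,0,-0.008,0.0055,0.0025,0],
  [0,0,0,0,0,0,0],
  [0,0.0008,-0.0018,0,0,0,0],
  [0,0.0002,-0.0004,0,0,0,0],
  [0,0,0,0,0,0,0],
  [0,0,0,0,0,0,0],
])

```text
t: 14.4
eef_pos: [0.5843, -0.0504, 0.1063]
tool_rot: [-0.149, 0.682, 0.702, 0.141]
contact_force: [-1.9, -2.3, 8.7]
gripper_width: 0.105
grasp_force: 50.2
```

```bash
python3 m3.py fin | head -3; python3 m7.py c1 | tail -12;python3 m8.py|tail -4
```

```text
14.4 [ 0.5843 -0.0504  0.1063] [-1.8782 -2.3115  8.6591] [0.0507 0.574  0.2365] 0.1048049968668074
tool z [-0.0162  0.4011 -0.9159] y [ 0.9996  0.0287 -0.0051] x [-0.0243  0.9156  0.4013] tilt 0.4127265393875913
331 [ 10  14  98 121 121 131 137 137 137 138 136 136 120  86  69  67  69  96
 106 107 107 108 109  87  61  60  62  63  63  63]
250 [ 96 167 172 172 171 171 171 171 172 171 170  75  71 122 136 137 120  70
  33  30  30  30  38 105 137 137 137 129 137 172 171 172 171 171 171 172
 171 171 170  79]
254 [108 101 171 171 171 171 171 170 171 171 170  85  71  96 136 137 136  69
  66  63  63  62  70  70 137 136 136 119 106 170 171 171 171 170 170 171
 172 171 171 148]
top 222 [ 88  88  89  84  78 105 121 122 123 122 120  99  79  74  72  71  76  74
  72  68  62  56  51  51  56  59  61  53  37  21]
top 224 [ 89  89  89  83  83 108 121 122 122 120 118 100  81  76  74  91 102 103
 103 102 102 101 101  91  70  44  27  19  12  15]
[-2.1239 -1.8316  8.3171] [0.024  0.5327 0.2808]
side plate low, stage low [(np.float64(-37.77692191600422), np.float64(5.540479085244972)), (np.float64(-37.850943649444304), np.float64(12.553443538590448)), (np.float64(-54.70277451983761), np.float64(4.215393796755957)), (np.float64(-54.782283212999005), np.float64(11.190647400795154))]
side plate L/R, stage L/R [(np.float64(-8.58752197290113), np.float64(-21.630326126580215)), (np.float64(-10.538535774594868), np.float64(20.42190251282312)), (np.float64(-7.488994314855628), np.float64(-45.30272406012945)), (np.float64(-11.664026044477053), np.float64(44.686243132730745))]
top stage up, plate up(bottom) [(np.float64(55.08669255355313), np.float64(-7.1194131347827225)), (np.float64(36.12282609362215), np.float64(-6.082617618031803)), (np.float64(55.41337020919004), np.float64(-12.18521846241115)), (np.float64(36.19726414785521), np.float64(-11.166225510229562))]
```

View pics/fin.png

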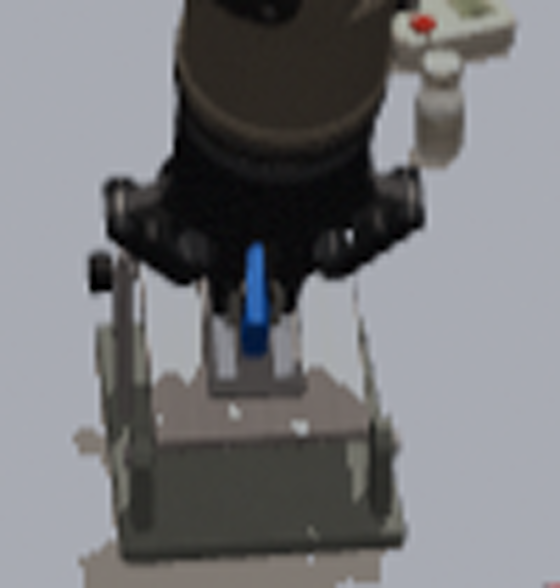

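The slide lies flush over the window. Its lower edge at (208,394)–(303,390) is parallel to the stage edge, the stage has not moved, the vial and timer in view are undisturbed, and the press is about 9 N.

```bash
python3 -c "
from station import bot; print(bot.hand_in())"
```

```text
the job is handed in; nothing more can be done
None
```

The job is handed in at about 14.5 s of the 54 s: I pressed the treadle to its stop, held it about 0.8 s and released it, then laid the slide carrier centred over the window to about 1 mm, tilted to match, still gripped and pressed with about 9 N; no verdict came back.

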